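Hold the lid ready over the toast dish

ROBOT

A 7-joint arm with a two-finger parallel gripper is mounted at the origin on the work surface. World frame = base frame: x ahead of the robot, y to its left, z up, the work surface at z = 0. Lengths are in m, angles in rad, forces in N, time in s.
With the tool pointing down it reaches from about 0.4 to 0.85 m from the base axis. Payload 10.4 kg.
Tool frame: the origin (TCP) lies midway between the tips of the shut fingers; the grasp point (between the pads) lies 19 mm behind it; z points along the fingers, y is the line along which they close (so a half turn about z gives the same grasp; the last joint's range is limited). The gripper opens to 87 mm and grips with 3 to 60 N. Pads are 19 mm wide; open, the fingers measure 117 mm over their backs; the gripper's body (75 mm by 190 mm) begins 51 mm behind the grasp point.
Start: joints at [1.255, 0.332, -0.065, 1.46, 0.022, 1.35, -0.088], TCP at [0.18, -0.598, 0.223] pointing down, gripper open.
Joint ranges: [-2.6, 2.6], [-0.5, 2.12], [-1.47, 1.34], [0.16, 2.42], [-1.27, 4.41], [0.06, 2.06], [-2.6, 2.6]. Speed limits (rad/s): [2.22, 2.22, 2.79, 2.79, 3.14, 3.14, 3.14].

INTERFACE

Orientations are given as a unit quaternion [x, y, z, w].
In Python, from bench import r gives the robot as it stands.
- The arm moves only by the tool arm_command, never from a script. Its arguments are lists of equal length, an entry for each row: "xyz": the shift along the world's x, y, z in m, a list of three; "rot": the turn, a rotation vector about the world's x, y, z in rad, a list of three. In form: {"xyz": [[tx, ty, tz], ...], "rot": [[ax, ay, az], ...]}. A call has 1 to 20 rows; each row is the pose to reach, as a shift and turn from the pose commanded when the call began; what a row does not reach only later rows make up. A row lasts 1/12 s, in which the tool goes at most 41.7 mm and 7.16 degrees, less where a joint would pass 70% of its speed; a pose out of reach is approached as far as the arm can. A call with a gripper value outside its range is refused whole. "grip" is the opening, from 0 (shut) to 1 (fully open), set as the call begins (left out, the last holds). The fingers move at their own pace and stop on an object; "squeeze" is the grip in N (left out, the last holds). Time passes only in rows, so rows that repeat a pose let the fingers close. It gives the time, the measured TCP pose, the force, the opening and the grip force at its end, in the units of the state.
- r.read_state(): the state, without advancing time (a new reading comes with each control period).
- r.camera(name): name is "side" or "top"; returns the picture (420x560x3 uint8, red, green, blue); there is no depth.
- r.camera_model(name): a dict with "fx", "fy", "cx", "cy" (pixels), "T" (4x4, takes a point from camera to world coordinates). Camera axes: x right, y up, looking along -z (the intrinsics and any distortion apply to the point x, -y, -z); pixel columns grow to the right and rows downward; lengths in m; the calibration is good to about 2 mm. A picture is of the moment at which its call begins. camera_model takes no time and is no camera call.
- r.close_job(): hands the job in; it is judged then, once.
Trained networks look in the newest picture that a camera, given by its name, has taken for a name from the list of things; names that differ only in an ending like _2 or _b are one class to them, and where a whole thing is asked for, a point or a joint stands for the part that bears it (a point fixed in the world has none). Each returns a list of dicts, best first, with "conf" (0 to 1); they miss things now and then, are a little off and sometimes report something else, mostly with a low value. They report only what shows in the picture. A call takes as long as a camera call. They do not tell look-alikes from the thing itself.
- r.look_for(label, camera): "at" ([x, y, z] in m, in the coordinates of the camera as it stood for that picture, good to about 4 mm: the middle of the surface that is visible of it).
- r.spot_point(label, camera): "at" ([x, y, z] in m, in the coordinates of the camera as it stood for that picture, good to about 4 mm: a listed point, or the origin of a listed thing).
The state is a dict: "time": time; "joint_positions": joint angles; "joint_vel": joint speeds; "joint_torque": joint torques, N m; "ee_pos": TCP position; "eef_rot": TCP orientation; "ft_force": force on the tool from outside, world axes, zero at the start; "torque": the same for the moment, N m; "width": finger opening in m; "grip_force": force on a finger pad.
Only numpy, scipy, OpenCV 4.12 (cv2) and the standard library are available. Lean on these libraries where they do the work, as an engineer would, in place of code of your own. Each camera call takes 0.05 s, during which the arm holds its last target. There are 200 camera calls.

TASK

Slide the empty rectangular toast dish along the worktop, without lifting it, to the middle of the thin round mat. Then take its rectangular lid by the bar handle, lift it over the row of jars, and finish still holding it in the gripper, level, centred over the dish and lined up with it, its lower edge about 2 cm above the dish's rim, without the lid ever touching the dish, ready to close once the toast is in. Leave the three jars and the round pot lid standing where they are.

Things in the scene. Friction and masses are not known exactly. Their poses are not given: they have to be found in the camera images.
- mat: paper-thin round cork mat, 250 mm across, 1 mm thick, lying on the worktop (it does not hinder sliding); fixed, place varies; origin at its centre on the worktop
- dish_mid (a point): open rectangular white porcelain dish, loose, about 0.55 kg: 190 mm long (its x), 130 wide (its y), 24 high, upright 8 mm thick wall all round, 6 mm thick floor; starts 16 to 28 cm left (+y) of the mat; the point is its centre half-way up, 12 mm above its underside and 12 mm below its rim; z up
- lid_bar (a point): the dish's white porcelain lid, loose, about 0.4 kg, right (-y) of the jars: 160 mm long (its x), 100 wide (its y), flat top 46 mm above its lower edge. On top, centred along its x, a bar handle 84 mm long, 16 wide, 14 high on two posts 64 mm apart, 21 mm clear below it. The point is the bar's centre, 74 mm above the lower edge; z up. Lid and dish are the same either way round
- jar_a: white-capped glass jar with a paper label, 64 mm across, 100 mm high, one of the row of three between lid and mat (order varies); origin under its centre
- jar_b: metal can with a pale paper label, 60 mm across, 110 mm high, in the same row; origin under its centre
- jar_c: slim amber jar with a steel cap, 54 mm across, 120 mm high, in the same row; origin under its centre
- pot_lid: round steel pot lid with a knob, 138 mm across, 53 mm high, beside the rectangular lid (they may change places); not to be moved; origin under its centre
There are look-alikes about, which are no part of the job. Leave any turquoise look-alike of the part that bears dish_mid alone.

How it is judged:
By the outcome, as a careful person would: the job done as asked, in the order asked, and still so for the second after the job is handed in, while the arm keeps its last pose, push and grip.
It also fails if it takes over 72 s, if anything falls off the work surface, if the arm or the gripper's body presses on something with over 40 N, if the wrist force passes 120 N, or if a joint passes its speed limit or range.

## Working session

There is one attempt and no reset: what is moved stays moved. The work goes in short steps, Python scripts to look and compute and a tool call to move; the robot and the scene stay as the last step left them, time stands still between calls to the robot, and variables do not carry over. Pictures are saved under pics/ and viewed, at most 10 in all, crops included, and the job is handed in when it is done.

Besides the shell and the picture viewer there is one more tool, called by a JSON object that holds its "op" and its "data". arm_command: Moves the arm, as the interface text tells. Its arguments: {"type":"object","properties":{"xyz":{"type":"array"},"rot":{"type":"array"},"grip":{"type":"number"},"squeeze":{"type":"number"}},"required":["xyz","rot"]}

```bash
mkdir -p pics
cat > h.py <<'E'
import numpy as np, cv2
from bench import r
def w(c,p):
    T=np.array(r.camera_model(c)["T"]); return (T@np.append(p,1))[:3]
def ray(c,u,v,z):
    m=r.camera_model(c);T=np.array(m["T"])
    d=T[:3,:3]@np.array([(u-m["cx"])/m["fx"],-(v-m["cy"])/m["fy"],-1]);o=T[:3,3]
    return o+d*(z-o[2])/d[2]
def pix(c,P):
    m=r.camera_model(c);T=np.linalg.inv(np.array(m["T"]));p=T@np.append(P,1)
    return np.array([m["cx"]+m["fx"]*p[0]/-p[2], m["cy"]+m["fy"]*p[1]/p[2]])
def save(c,n):
    im=r.camera(c); cv2.imwrite("pics/"+n,im[:,:,::-1]); return im
E
python3 - <<'E'
from h import *
a=save("top","t0.png");b=save("side","s0.png")
cv2.imwrite("pics/both0.png",cv2.resize(np.vstack([a,b])[:,:,::-1],None,fx=.7,fy=.7))
for c in("top","side"):
    print({k:v if k!="T" else np.round(v,3).tolist() for k,v in r.camera_model(c).items()})
    for l in["mat","dish_mid","lid_bar","jar_a","jar_b","jar_c","pot_lid"]:
        for q in r.spot_point(l,c): print(c,l,round(q["conf"],2),np.round(w(c,q["at"]),3),np.round(pix(c,w(c,q["at"]))))
s=r.read_state();print(s["ee_pos"],s["eef_rot"],s["time"],s["width"])
E
```

```text
{'fx': 396.189085728924, 'fy': 396.189085728924, 'cx': 274.8934588242421, 'cy': 205.52152838261551, 'T': [[-0.011, 0.985, -0.17, 0.301], [-1.0, -0.011, 0.002, 0.062], [-0.0, 0.17, 0.985, 1.152], [0.0, 0.0, 0.0, 1.0]]}
top mat 0.86 [ 0.581  0.143 -0.001] [247. 179.]
top dish_mid 0.86 [0.292 0.434 0.008] [144. 278.]
top dish_mid 0.67 [0.565 0.322 0.008] [186. 184.]
top dish_mid 0.38 [ 0.583  0.146 -0.002] [246. 179.]
top lid_bar 0.85 [ 0.615 -0.327  0.076] [412. 159.]
top jar_a 0.97 [ 0.563 -0.141 -0.001] [342. 184.]
top jar_a 0.96 [ 0.444 -0.143  0.   ] [345. 224.]
top jar_a 0.7 [ 0.661 -0.136 -0.004] [339. 153.]
top jar_b 0.97 [ 0.563 -0.141 -0.001] [342. 184.]
top jar_b 0.96 [ 0.444 -0.143  0.   ] [345. 224.]
top jar_b 0.7 [ 0.661 -0.136 -0.004] [339. 153.]
top jar_c 0.97 [ 0.563 -0.141 -0.001] [342. 184.]
top jar_c 0.96 [ 0.444 -0.143  0.   ] [345. 224.]
top jar_c 0.7 [ 0.661 -0.136 -0.004] [339. 153.]
top pot_lid 0.58 [ 0.414 -0.339  0.001] [412. 233.]
{'fx': 473.2792575488117, 'fy': 473.2792575488117, 'cx': 279.98366451549913, 'cy': 218.54985083727877, 'T': [[-0.696, 0.491, -0.52
[... 334 characters left out ...]
4] [338. 141.]
side lid_bar 0.49 [0.565 0.321 0.015] [175. 279.]
side jar_a 0.93 [ 0.566 -0.144  0.002] [307. 193.]
side jar_a 0.62 [ 0.659 -0.142  0.001] [284. 180.]
side jar_a 0.56 [ 0.443 -0.144 -0.   ] [339. 214.]
side jar_b 0.93 [ 0.566 -0.144  0.002] [307. 193.]
side jar_b 0.62 [ 0.659 -0.142  0.001] [284. 180.]
side jar_b 0.56 [ 0.443 -0.144 -0.   ] [339. 214.]
side jar_c 0.93 [ 0.566 -0.144  0.002] [307. 193.]
side jar_c 0.62 [ 0.659 -0.142  0.001] [284. 180.]
side jar_c 0.56 [ 0.443 -0.144 -0.   ] [339. 214.]
side pot_lid 0.93 [ 0.41  -0.344  0.004] [392. 186.]
[ 0.18045143 -0.59840282  0.22258031] [9.89300068e-01 1.45895078e-01 3.06774737e-05 3.30322233e-05] 0.8 0.08730479536844761
```

View pics/t0.png

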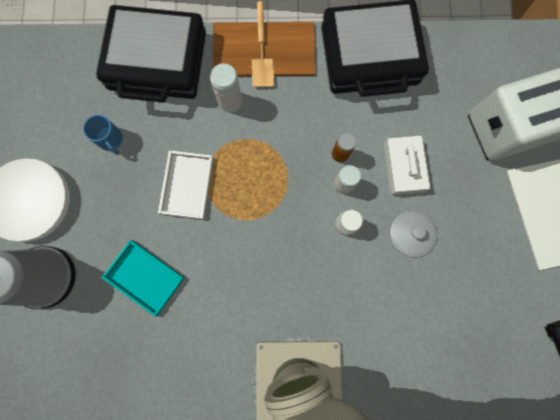

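View pics/s0.png

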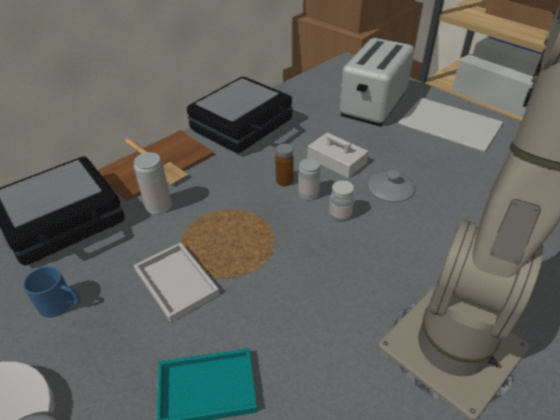

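The pictures show three dish-like trays:
- **White rectangle, top (186,184) / side (175,279):** white porcelain and left of the mat at (247,179), so this is the dish.
- **Turquoise tray, top (144,278):** the look-alike, to be left alone.
- **White block with bar, top (408,165):** the lid. The round pot lid is at (413,233), and the jars are at (342,150), (347,180) and (349,222).

Next I'll fit silhouettes and confirm in a crop.

```bash
cat >> h.py <<'E'
from scipy.optimize import minimize
def boxpts(x,y,a,L,W,z0,z1):
    c,s=np.cos(a),np.sin(a)
    return [[x+c*i*L/2-s*j*W/2,y+s*i*L/2+c*j*W/2,z] for i in(-1,1) for j in(-1,1) for z in(z0,z1)]
def poly(c,P,S=8): return cv2.convexHull((np.array([pix(c,p) for p in P])*S).round().astype(np.int32))
def mask(im,c,xy,rad,vmin=125,smax=45):
    h=cv2.cvtColor(im,cv2.COLOR_RGB2HSV); u,v=pix(c,[xy[0],xy[1],.02])
    m=((h[...,2]>vmin)&(h[...,1]<smax)).astype(np.uint8); k=np.zeros_like(m); cv2.circle(k,(int(u),int(v)),rad,1,-1); m*=k
    n,lab,st,_=cv2.connectedComponentsWithStats(m); i=1+st[1:,4].argmax()
    cs,_=cv2.findContours((lab==i).astype(np.uint8),cv2.RETR_EXTERNAL,cv2.CHAIN_APPROX_NONE)
    o=np.zeros_like(m); cv2.fillPoly(o,[cv2.convexHull(np.vstack(cs))],1); return o
def fit(ms,x0,L,W,z0,z1):
    def f(p):
        t=0
        for c,m in ms.items():
            big=np.zeros((420*4,560*4),np.uint8); cv2.fillPoly(big,[poly(c,boxpts(*p,L,W,z0,z1),4)+2],1)
            q=cv2.resize(big.astype(np.float32),(560,420),interpolation=cv2.INTER_AREA); t+=np.abs(q-m).sum()/m.sum()
        return t
    best=None
    for a in np.arange(-.4,.41,.2):
        r_=minimize(f,[x0[0],x0[1],a+x0[2]],method="Nelder-Mead",options=dict(initial_simplex=np.array([x0[0],x0[1],a+x0[2]])+np.array([[0,0,0],[.01,0,0],[0,.01,0],[0,0,.1]]),xatol=1e-4,fatol=1e-4))
        if best is None or r_.fun<best.fun: best=r_
    return best.x,best.fun
E
cat > m0.py <<'E'
from h import *
ims={c:cv2.imread(f"pics/{c[0]}0.png")[:,:,::-1].copy() for c in("top","side")}
out=[]
for n,xy,L,W,z,rad in[("dish",(.563,.322),.19,.13,.024,58),("lid",(.613,-.327),.16,.1,.046,50)]:
    ms={c:mask(ims[c],c,xy,rad) for c in ims}
    for sub in(["top"],["side"],["top","side"]):
        p,f=fit({c:ms[c] for c in sub},(*xy,0),L,W,0,z); print(n,sub,np.round(p,4),round(f,3))
    for c in ims:
        im=cv2.resize(ims[c],None,fx=4,fy=4); cv2.polylines(im,[poly(c,boxpts(*p,L,W,0,z),4)+2],True,(255,0,0),1)
        u,v=(pix(c,[*xy,.02])*4).astype(int); out.append(im[max(v-200,0):v+200,u-200:u+200][:400])
g=[cv2.copyMakeBorder(o,0,400-o.shape[0],0,0,cv2.BORDER_CONSTANT) for o in out]
cv2.imwrite("pics/c0.png",cv2.resize(np.vstack([np.hstack(g[:2]),np.hstack(g[2:])]),(600,600))[:,:,::-1])
E
python3 m0.py
```

```text
Traceback (most recent call last):
  File "m0.py", line 7, in <module>
    p,f=fit({c:ms[c] for c in sub},(*xy,0),L,W,0,z); print(n,sub,np.round(p,4),round(f,3))
        ~~~^^^^^^^^^^^^^^^^^^^^^^^^^^^^^^^^^^^^^^^^
  File "h.py", line 34, in fit
    r_=minimize(f,[x0[0],x0[1],a+x0[2]],method="Nelder-Mead",options=dict(initial_simplex=np.array([x0[0],x0[1],a+x0[2]])+np.array([[0,0,0],[.01,0,0],[0,.01,0],[0,0,.1]]),xatol=1e-4,fatol=1e-4))
  File "h.py", line 29, in f
    big=np.zeros((420*4,560*4),np.uint8); cv2.fillPoly(big,[poly(c,boxpts(*p,L,W,z0,z1),4)+2],1)
                                                            ~~~~^^^^^^^^^^^^^^^^^^^^^^^^^^
  File "h.py", line 18, in poly
    def poly(c,P,S=8): return cv2.convexHull((np.array([pix(c,p) for p in P])*S).round().astype(np.int32))
                                                        ~~~^^^^^
  File "h.py", line 10, in pix
    m=r.camera_model(c);T=np.linalg.inv(np.array(m["T"]));p=T@np.append(P,1)
ValueError: time passes only in moves, steps and waits
```

```bash
python3 - <<'E'
s=open('h.py').read().replace("r.camera_model(c)","CM(c)").replace("from bench import r\n","from bench import r\nimport functools\nCM=functools.lru_cache(lambda c:r.camera_model(c))\n",1)
open('h.py','w').write(s)
E
python3 m0.py
```

```text
dish ['top'] [ 0.5186  0.3498 -0.1111] 0.689
dish ['side'] [ 0.5765  0.3183 -0.1336] 0.068
dish ['top', 'side'] [ 0.5769  0.3184 -0.1354] 0.765
lid ['top'] [ 0.5815 -0.3612  0.0564] 0.71
lid ['side'] [ 0.6147 -0.3021  0.4499] 0.244
lid ['top', 'side'] [ 0.616  -0.3042  0.4576] 0.965
```

View pics/c0.png

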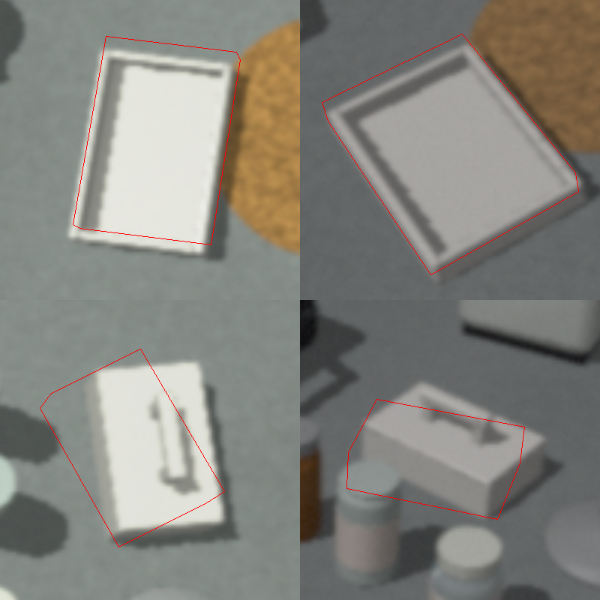

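The crop shows the white dish (rim about (70–238, 48–252) in the top tile), next to the mat, and the lid with its bar, so both identities are confirmed. The top-view mask threshold is too low, so I'll refine it per view.

```bash
cat > m1.py <<'E'
from h import *
ims={c:cv2.imread(f"pics/{c[0]}0.png")[:,:,::-1].copy() for c in("top","side")}
out=[]
def corners(c,xy,D,z,off):  # display pts in c0.png -> world
    u,v=(pix(c,[*xy,.02])*4).astype(int); o=np.array([u-200,max(v-200,0)])
    return np.array([ray(c,*((o+(np.array(d)-off)*4/3-1.5)/4),z)[:2] for d in D])
def pr(n,P):
    a=np.arctan2(*((P[0]+P[1]-P[2]-P[3])[::-1])); print(n,P.mean(0).round(4),a.round(4),np.linalg.norm(P-np.roll(P,1,0),axis=1).round(3))
pr("dish top",corners("top",(.563,.322),[(106,48),(238,64),(208,252),(70,236)],.024,(0,0)))
pr("dish side",corners("side",(.563,.322),[(464,38),(579,180),(432,272),(322,103)],.024,(300,0)))
pr("lid top",corners("top",(.613,-.327),[(96,373),(199,363),(223,520),(117,532)],.046,(0,300)))
pr("lid side",corners("side",(.613,-.327),[(422,383),(543,440),(488,485),(363,424)],.046,(300,300)))
for n,xy,L,W,z0,z1,rad,th in[("dish",(.563,.322),.19,.13,0,.024,58,(165,120)),("lid",(.613,-.327),.16,.1,.046,.046,50,(200,128))]:
    for c,t in zip(("top","side"),th):
        p,f=fit({c:mask(ims[c],c,xy,rad,t)},(*xy,0),L,W,z0,z1); print(n,c,np.round(p,4),round(f,3))
for l in["lid_bar"]: pass
# mat ellipse
for c in ims:
    h=cv2.cvtColor(ims[c],cv2.COLOR_RGB2HSV); m=((h[...,1]>110)&(h[...,0]<25)).astype(np.uint8); k=m*0; u,v=pix(c,[.583,.147,0]); cv2.circle(k,(int(u),int(v)),55,1,-1); m*=k
    n,lab,st,_=cv2.connectedComponentsWithStats(m);i=1+st[1:,4].argmax()
    q=max(cv2.findContours((lab==i).astype(np.uint8),0,1)[0],key=len)[:,0]
    W=np.array([ray(c,*x,.001)[:2] for x in q]).astype(np.float32); print("mat",c,cv2.minEnclosingCircle(W), W.min(0),W.max(0))
E
python3 m1.py
```

```text
dish top [0.5646 0.3174] -0.1437 [0.19  0.132 0.188 0.134]
dish side [0.5688 0.3206] -1.6925 [0.129 0.192 0.132 0.205]
lid top [ 0.6111 -0.3252] 0.0693 [0.158 0.101 0.157 0.102]
lid side [ 0.612  -0.3254] -1.4911 [0.1   0.158 0.098 0.159]
dish top [ 0.5666  0.325  -0.1321] 0.022
dish side [ 0.5745  0.3195 -0.1323] 0.059
lid top [ 0.613  -0.3242  0.0713] 0.027
lid side [ 0.5981 -0.2728 -0.9669] 0.482
mat top ((0.5828569531440735, 0.145885169506073), 0.12326505780220032) [0.46030158 0.02313934] [0.7055406  0.25535744]
mat side ((0.582909882068634, 0.14422599971294403), 0.12219016999006271) [0.46149996 0.02216737] [0.70360637 0.24797842]
```

Measured poses (x, y, yaw):

| Item | x (m) | y (m) | Yaw (rad) |
|---|---|---|---|
| Dish | 0.566 | 0.320 | −0.135 |
| Mat | 0.583 | 0.145 | – |
| Lid | 0.612 | −0.326 | 0.072 |

I'll grip the dish's mat-side wall and pull it along the worktop, which is stable. First I move over there, high above everything.

{"op": "arm_command", "data": {"xyz": [[0.3,0.18,0.05],[0.3,0.18,0.05],[0.3,0.18,0.05],[0.3,0.18,0.05],[0.3,0.18,0.05],[0.3,0.18,0.05],[0.3,0.18,0.05],[0.3,0.18,0.05],[0.3,0.18,0.05],[0.38,0.5,0.05],[0.38,0.5,0.05],[0.38,0.5,0.05],[0.38,0.5,0.05],[0.38,0.5,0.05],[0.38,0.5,0.05],[0.38,0.5,0.05],[0.38,0.5,0.05],[0.378,0.858,0.05],[0.378,0.858,0.05],[0.378,0.858,0.05]], "rot": [[0,0,-0.1],[0,0,-0.2],[0,0,-0.3],[0,0,-0.428],[0,0,-0.428],[0,0,-0.428],[0,0,-0.428],[0,0,-0.428],[0,0,-0.428],[0,0,-0.428],[0,0,-0.428],[0,0,-0.428],[0,0,-0.428],[0,0,-0.428],[0,0,-0.428],[0,0,-0.428],[0,0,-0.428],[0,0,-0.428],[0,0,-0.428],[0,0,-0.428]], "grip": 0.6}}

```text
time: 2.47
ee_pos: [0.5594, 0.0285, 0.2727]
eef_rot: [0.998, -0.068, 0.0, 0.0]
ft_force: [1.0, 1.1, -0.1]
width: 0.0522
grip_force: 0.0
```

{"op": "arm_command", "data": {"xyz": [[0,0.23,0],[0,0.23,0],[0,0.23,0],[0,0.23,0],[0,0.23,0],[0,0.23,0],[0,0.23,-0.18],[0,0.23,-0.18],[0,0.23,-0.18],[0,0.23,-0.18],[0,0.23,-0.18],[0,0.23,-0.18],[0,0.23,-0.18]], "rot": [[0,0,0],[0,0,0],[0,0,0],[0,0,0],[0,0,0],[0,0,0],[0,0,0],[0,0,0],[0,0,0],[0,0,0],[0,0,0],[0,0,0],[0,0,0]]}}

```text
time: 3.55
ee_pos: [0.5603, 0.257, 0.094]
eef_rot: [0.998, -0.068, 0.0, -0.0]
ft_force: [0.3, 0.3, 0.9]
width: 0.0518
grip_force: 0.0
```

Run:
```python
from h import *
a=save("top","t1.png");b=save("side","s1.png")
s=r.read_state();print(s["ee_pos"],s["eef_rot"],s["joint_positions"],s["ft_force"])
g=[]
for c,im in(("top",a),("side",b)):
    u,v=pix(c,[.56,.27,.03]).astype(int); g.append(cv2.resize(im[v-50:v+50,u-50:u+50],(400,400),interpolation=cv2.INTER_CUBIC))
cv2.imwrite("pics/c1.png",np.hstack(g)[:,:,::-1])
```

```text
[0.56133225 0.25756994 0.09569966] [ 0.99770969 -0.06760741  0.00189128 -0.00101374] [-0.06519791  0.47192224 -0.56423124  1.60833004  0.27206551  1.13619959
 -2.40046636] [0.54565724 0.48689448 0.00090436]
```

View pics/c1.png

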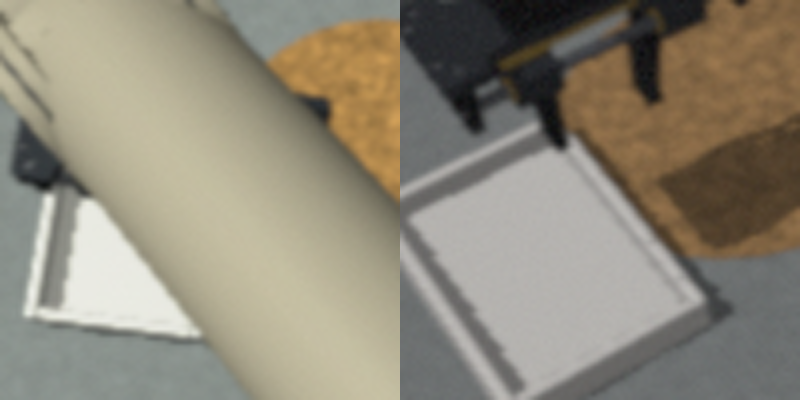

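The fingers straddle the mat-side wall of the dish. Going down and gripping gently.

{"op": "arm_command", "data": {"xyz": [[0,0,-0.03],[0,0,-0.06],[0,0,-0.075],[0,0,-0.083],[0,0,-0.083],[0,0,-0.083]], "rot": [[0,0,0],[0,0,0],[0,0,0],[0,0,0],[0,0,0],[0,0,0]]}}

```text
time: 4.15
ee_pos: [0.5609, 0.2573, 0.0115]
eef_rot: [0.998, -0.068, 0.001, -0.001]
ft_force: [0.0, 0.5, 0.5]
width: 0.0522
grip_force: 0.0
```

{"op": "arm_command", "data": {"xyz": [[0,0,0],[0,0,0],[0,0,0],[0,0,0],[0,0,0],[0,0,0],[0,0,0],[0,0,0]], "rot": [[0,0,0],[0,0,0],[0,0,0],[0,0,0],[0,0,0],[0,0,0],[0,0,0],[0,0,0]], "grip": 0, "squeeze": 12}}

```text
time: 4.82
ee_pos: [0.5596, 0.2572, 0.0096]
eef_rot: [0.998, -0.067, 0.0, -0.0]
ft_force: [1.0, 1.2, 0.4]
width: 0.0074
grip_force: 12.0
```

{"op": "arm_command", "data": {"xyz": [[0.001,-0.006,0],[0.002,-0.016,0],[0.003,-0.03,0],[0.005,-0.045,0],[0.006,-0.06,0],[0.008,-0.075,0],[0.009,-0.09,0],[0.011,-0.105,0],[0.012,-0.12,0],[0.014,-0.135,0],[0.015,-0.15,0],[0.016,-0.162,0],[0.017,-0.17,0],[0.017,-0.173,0],[0.017,-0.173,0],[0.017,-0.173,0]], "rot": [[0,0,0],[0,0,0],[0,0,0],[0,0,0],[0,0,0],[0,0,0],[0,0,0],[0,0,0],[0,0,0],[0,0,0],[0,0,0],[0,0,0],[0,0,0],[0,0,0],[0,0,0],[0,0,0]]}}

```text
time: 6.15
ee_pos: [0.5769, 0.0819, 0.0096]
eef_rot: [0.998, -0.068, 0.0, 0.001]
ft_force: [0.2, -4.5, 2.1]
width: 0.0078
grip_force: 12.0
```

```bash
cat > m2.py <<'E'
from h import *
import sys
n=sys.argv[1]
a=save("top",f"t{n}.png");b=save("side",f"s{n}.png")
s=r.read_state();print(s["ee_pos"],s["eef_rot"],s["joint_positions"][6],s["ft_force"])
ims={"top":a,"side":b}
for c in ims:
    for l in("dish_mid","mat"):
        for q in r.spot_point(l,c)[:3]: print(c,l,round(q["conf"],2),np.round(w(c,q["at"]),4))
    p,f=fit({c:mask(ims[c],c,(.583,.145),62,dict(top=165,side=120)[c],60)},(.583,.145,-.1),.19,.13,0,.024); print(c,np.round(p,4),round(f,3))
g=[]
for c,im in ims.items():
    u,v=pix(c,[.583,.145,.02]).astype(int); g.append(cv2.resize(im[v-65:v+65,u-65:u+65],(400,400),interpolation=cv2.INTER_CUBIC))
cv2.imwrite(f"pics/c{n}.png",np.hstack(g)[:,:,::-1])
E
python3 m2.py 2
```

```text
[0.57683614 0.08267543 0.00959261] [ 9.97701022e-01 -6.77648309e-02  5.91588511e-05  7.70761733e-04] -2.140426255618163 [ 0.71217567 -4.84589456  1.64722441]
top dish_mid 0.9 [0.2928 0.4343 0.0083]
top dish_mid 0.84 [0.5826 0.1455 0.0133]
top [0.6317 0.0578 0.2737] 0.485
side dish_mid 0.93 [0.2988 0.4357 0.0086]
side dish_mid 0.92 [0.5814 0.1424 0.0134]
side [ 0.5867  0.1438 -0.1186] 0.148
```

View pics/c2.png

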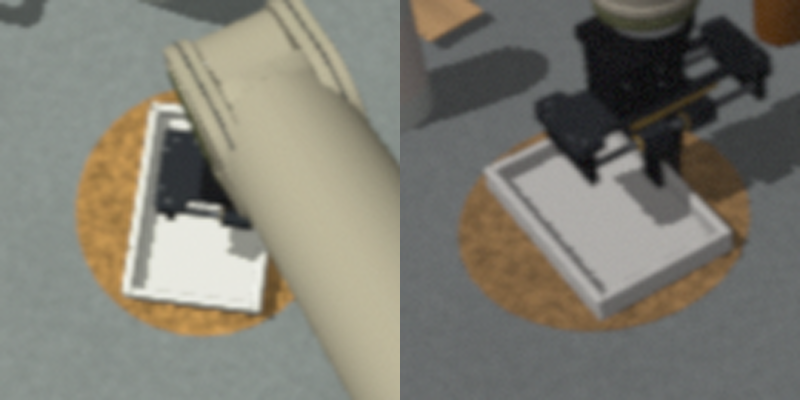

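The dish sits on the mat, looking centred in both views. Releasing, retreating straight up, then moving towards the lid.

{"op": "arm_command", "data": {"xyz": [[0,0,0],[0,0,0],[0,0,0],[0,0,0],[0,0,0],[0,0,0],[0,0,0.03],[0,0,0.07],[0,0,0.11],[0,0,0.15],[0,0,0.19],[0,0,0.23],[0,0,0.25]], "rot": [[0,0,0],[0,0,0],[0,0,0],[0,0,0],[0,0,0],[0,0,0],[0,0,0],[0,0,0],[0,0,0],[0,0,0],[0,0,0],[0,0,0],[0,0,0]], "grip": 0.6}}

```text
time: 7.53
ee_pos: [0.5778, 0.0842, 0.2651]
eef_rot: [0.998, -0.067, 0.003, -0.001]
ft_force: [0.5, 0.6, -0.3]
width: 0.0521
grip_force: 0.0
```

{"op": "arm_command", "data": {"xyz": [[0.035,-0.407,0],[0.035,-0.407,0],[0.035,-0.407,0],[0.035,-0.407,0],[0.035,-0.407,0],[0.035,-0.407,0],[0.035,-0.407,0],[0.035,-0.407,0],[0.035,-0.407,0],[0.035,-0.407,0],[0.035,-0.407,0],[0.035,-0.407,0],[0.035,-0.407,-0.06],[0.035,-0.407,-0.06],[0.035,-0.407,-0.06]], "rot": [[0,0,0.1],[0,0,0.207],[0,0,0.207],[0,0,0.207],[0,0,0.207],[0,0,0.207],[0,0,0.207],[0,0,0.207],[0,0,0.207],[0,0,0.207],[0,0,0.207],[0,0,0.207],[0,0,0.207],[0,0,0.207],[0,0,0.207]]}}

```text
time: 8.78
ee_pos: [0.61, -0.3209, 0.1946]
eef_rot: [0.999, 0.037, -0.003, -0.002]
ft_force: [-1.6, 0.6, -1.6]
width: 0.0521
grip_force: 0.0
```

```bash
cat > m3.py <<'E'
from h import *
import sys
n=sys.argv[1]
a=save("top",f"t{n}.png");b=save("side",f"s{n}.png")
s=r.read_state();print(s["ee_pos"],s["eef_rot"],s["joint_positions"][6],s["ft_force"])
ims={"top":a,"side":b}
for c in ims:
    for l in("dish_mid","mat","lid_bar"):
        for q in r.spot_point(l,c)[:3]: print(c,l,round(q["conf"],2),np.round(w(c,q["at"]),4))
    p,f=fit({c:mask(ims[c],c,(.583,.145),62,dict(top=165,side=120)[c],60)},(.583,.145,-.1),.19,.13,0,.024); print(c,np.round(p,4),round(f,3))
g=[]
for c,im in ims.items():
  for P in([.583,.145,.02],[.612,-.326,.07]):
    u,v=pix(c,P).astype(int); u=np.clip(u,65,495);v=np.clip(v,65,355)
    im2=im.copy()
    if P[1]>0: cv2.polylines(im2,[poly(c,boxpts(*p,.19,.13,.024,.024),1)],True,(255,0,0),1)
    g.append(cv2.resize(im2[v-65:v+65,u-65:u+65],(300,300),interpolation=cv2.INTER_CUBIC))
cv2.imwrite(f"pics/c{n}.png",np.vstack([np.hstack(g[:2]),np.hstack(g[2:])])[:,:,::-1])
E
python3 m3.py 3
```

```text
[ 0.61197739 -0.32209172  0.20010449] [ 9.99327199e-01  3.66747868e-02 -9.15909848e-05 -3.16238905e-04] -1.190854836331376 [-0.9618278   0.33538424  0.59196389]
top dish_mid 0.97 [0.583  0.145  0.0109]
top dish_mid 0.93 [0.2956 0.4319 0.0069]
top lid_bar 0.87 [ 0.6151 -0.326   0.0722]
top [ 0.5828  0.1461 -0.1399] 0.026
side dish_mid 0.88 [0.582  0.145  0.0134]
side dish_mid 0.69 [0.2966 0.4345 0.0102]
side dish_mid 0.58 [ 0.6117 -0.3281  0.0742]
side lid_bar 0.75 [ 0.6122 -0.329   0.0754]
side [ 0.5875  0.1439 -0.1407] 0.046
```

View pics/c3.png

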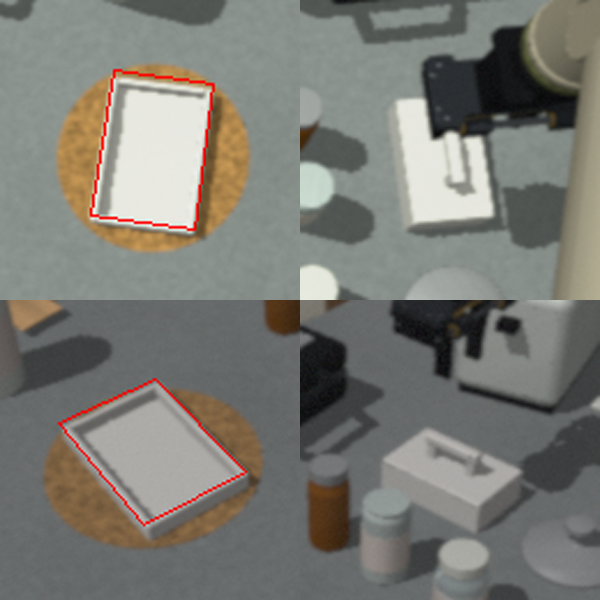

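The dish is at (0.583, 0.1455), yaw −0.14, centred on the mat. The gripper is above the bar; the lid is undisturbed. Going down over the bar.

{"op": "arm_command", "data": {"xyz": [[0.001,-0.0045,-0.03],[0.001,-0.0045,-0.065],[0.001,-0.0045,-0.095],[0.001,-0.0045,-0.12],[0.001,-0.0045,-0.135],[0.001,-0.0045,-0.142],[0.001,-0.0045,-0.145],[0.001,-0.0045,-0.145],[0.001,-0.0045,-0.145],[0.001,-0.0045,-0.145]], "rot": [[0,0,0],[0,0,0],[0,0,0],[0,0,0],[0,0,0],[0,0,0],[0,0,0],[0,0,0],[0,0,0],[0,0,0]]}}

```text
time: 10.02
ee_pos: [0.6136, -0.3283, 0.0563]
eef_rot: [0.999, 0.036, 0.001, 0.001]
ft_force: [1.0, 0.3, 0.7]
width: 0.052
grip_force: 0.0
```

Run:
```python
from h import *
s=r.read_state();print(s["ee_pos"],s["eef_rot"],s["ft_force"],s["torque"])
b=save("side","s4.png");u,v=pix("side",[.612,-.326,.07]).astype(int)
u=np.clip(u,60,500);v=np.clip(v,60,360)
cv2.imwrite("pics/c4.png",cv2.resize(b[v-50:v+50,u-60:u+60],(600,500),interpolation=cv2.INTER_CUBIC)[:,:,::-1])
```

```text
[ 0.61360272 -0.3283077   0.05626039] [9.99356816e-01 3.58388348e-02 1.07053653e-03 6.21891892e-04] [0.95317645 0.25891653 0.66754666] [ 0.0450377  -0.0328129   0.01431862]
```

View pics/c4.png

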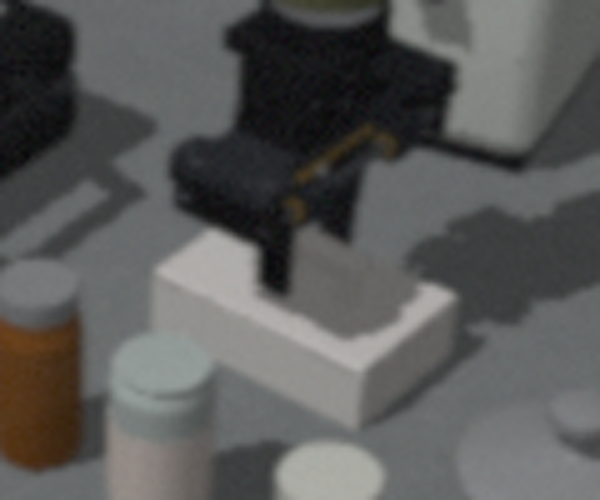

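Fingers straddle the bar. Closing, then a small lift.

{"op": "arm_command", "data": {"xyz": [[0,0,0],[0,0,0],[0,0,0],[0,0,0],[0,0,0],[0,0,0],[0,0,0],[0,0,0],[0,0,0]], "rot": [[0,0,0],[0,0,0],[0,0,0],[0,0,0],[0,0,0],[0,0,0],[0,0,0],[0,0,0],[0,0,0]], "grip": 0, "squeeze": 40}}

```text
time: 10.82
ee_pos: [0.6127, -0.328, 0.0545]
eef_rot: [0.999, 0.036, -0.0, 0.0]
ft_force: [-0.0, -0.2, -0.3]
width: 0.0155
grip_force: 40.0
```

{"op": "arm_command", "data": {"xyz": [[0,0,0.005],[0,0,0.015],[0,0,0.03],[0,0,0.05],[0,0,0.075],[0,0,0.1],[0,0,0.125],[0,0,0.15],[0,0,0.175],[0,0,0.195],[0,0,0.2],[0,0,0.2],[0,0,0.2]], "rot": [[0,0,0],[0,0,0],[0,0,0],[0,0,0],[0,0,0],[0,0,0],[0,0,0],[0,0,0],[0,0,0],[0,0,0],[0,0,0],[0,0,0],[0,0,0]]}}

```text
time: 11.9
ee_pos: [0.6124, -0.3277, 0.2535]
eef_rot: [0.999, 0.036, -0.001, -0.0]
ft_force: [-0.7, -0.8, -5.1]
width: 0.0156
grip_force: 40.0
```

Lid held (width 15.6 mm, about 4 N weight). Lower edge is ~0.2 m, well above the jars. Carrying it over.

{"op": "arm_command", "data": {"xyz": [[0,0.01,0],[-0.002,0.03,0],[-0.004,0.055,0],[-0.006,0.085,0],[-0.008,0.115,0],[-0.01,0.145,0],[-0.012,0.175,0],[-0.014,0.205,0],[-0.016,0.235,0],[-0.018,0.265,0],[-0.02,0.295,0],[-0.022,0.325,0],[-0.024,0.355,0],[-0.026,0.385,0],[-0.028,0.415,0],[-0.029,0.44,0],[-0.03,0.46,0],[-0.03,0.47,0],[-0.03,0.473,0],[-0.03,0.473,0]], "rot": [[0,0,0],[0,0,-0.01],[0,0,-0.02],[0,0,-0.03],[0,0,-0.045],[0,0,-0.06],[0,0,-0.075],[0,0,-0.09],[0,0,-0.105],[0,0,-0.12],[0,0,-0.135],[0,0,-0.15],[0,0,-0.165],[0,0,-0.18],[0,0,-0.19],[0,0,-0.2],[0,0,-0.205],[0,0,-0.21],[0,0,-0.212],[0,0,-0.212]]}}

```text
time: 13.57
ee_pos: [0.5823, 0.1452, 0.2538]
eef_rot: [0.998, -0.07, -0.001, 0.0]
ft_force: [-0.1, -0.0, -4.3]
width: 0.0153
grip_force: 40.0
```

{"op": "arm_command", "data": {"xyz": [[0,0,-0.01],[0,0,-0.03],[0,0,-0.05],[0,0,-0.07],[0,0,-0.09],[0,0,-0.105],[0,0,-0.115],[0,0,-0.12],[0,0,-0.12],[0,0,-0.12],[0,0,-0.12]], "rot": [[0,0,0],[0,0,0],[0,0,0],[0,0,0],[0,0,0],[0,0,0],[0,0,0],[0,0,0],[0,0,0],[0,0,0],[0,0,0]]}}

```text
time: 14.48
ee_pos: [0.5834, 0.1451, 0.1356]
eef_rot: [0.998, -0.07, 0.001, -0.0]
ft_force: [0.7, 1.5, -3.2]
width: 0.0156
grip_force: 40.0
```

```bash
cat > m5.py <<'E'
from h import *
import sys
n=sys.argv[1]
a=save("top",f"t{n}.png");b=save("side",f"s{n}.png")
s=r.read_state();p=s["ee_pos"];q=s["eef_rot"];print(p,q,s["torque"],s["width"],s["ft_force"])
for c in("top","side"):
    for l in("dish_mid","lid_bar"):
        for k in r.spot_point(l,c)[:3]: print(c,l,round(k["conf"],2),np.round(w(c,k["at"]),4))
z0=p[2]-.0545; yaw=2*np.arctan2(q[1],q[0]); print("yaw",yaw)
g=[]
for c,im in(("top",a),("side",b)):
    S=5; im=cv2.resize(im,None,fx=S,fy=S,interpolation=cv2.INTER_CUBIC)
    cv2.polylines(im,[poly(c,boxpts(.583,.1455,-.14,.19,.13,.024,.024),S)+2],True,(255,0,0),1)
    for zz in(z0,z0+.046): cv2.polylines(im,[poly(c,boxpts(p[0],p[1],yaw,.16,.1,zz,zz),S)+2],True,(0,160,0),1)
    u,v=(pix(c,[.583,.1455,.06])*S).astype(int); g.append(cv2.resize(im[v-300:v+300,u-230:u+230],(400,522)))
cv2.imwrite(f"pics/c{n}.png",np.hstack(g)[:,:,::-1])
E
python3 m5.py 5
```

```text
[0.5832776  0.14520786 0.13556632] [ 9.97540059e-01 -7.00939510e-02  8.00135964e-04 -1.69733860e-04] [-0.00108772  0.01442137 -0.01967095] 0.015841856921921343 [ 0.37510525 -0.02522554 -4.48751472]
top dish_mid 0.58 [0.2941 0.4338 0.0071]
top lid_bar 0.72 [ 0.4448 -0.1412 -0.0031]
side dish_mid 0.82 [0.5838 0.1472 0.0135]
side dish_mid 0.65 [0.2981 0.435  0.0112]
side lid_bar 0.68 [0.5824 0.1464 0.1592]
yaw -0.1403029979081247
```

View pics/c5.png

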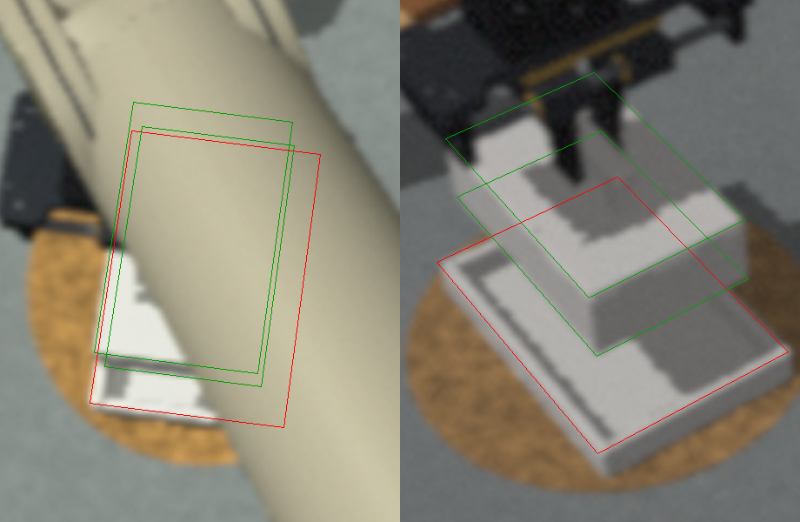

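The lid is level and lined up with the dish (green model outlines match the lid; red outlines match the rim). Its lower edge is at about 0.081, so lowering 36 mm leaves 2 cm above the rim.

{"op": "arm_command", "data": {"xyz": [[0,0,-0.008],[0,0,-0.017],[0,0,-0.025],[0,0,-0.031],[0,0,-0.035],[0,0,-0.0365],[0,0,-0.0365],[0,0,-0.0365],[0,0,-0.0365],[0,0,-0.0365],[0,0,-0.0365],[0,0,-0.0365]], "rot": [[0,0,0],[0,0,0],[0,0,0],[0,0,0],[0,0,0],[0,0,0],[0,0,0],[0,0,0],[0,0,0],[0,0,0],[0,0,0],[0,0,0]]}}

```text
time: 15.78
ee_pos: [0.5828, 0.1451, 0.0983]
eef_rot: [0.998, -0.07, 0.0, 0.0]
ft_force: [-0.0, -0.5, -3.5]
width: 0.0153
grip_force: 40.0
```

```bash
python3 m5.py 6
python3 - <<'E'
from h import *
for l in("jar_a","pot_lid"):
    for k in r.spot_point(l,"side")[:3]: print(l,round(k["conf"],2),np.round(w("side",k["at"]),3))
print(r.read_state()["ee_pos"])
E
```

```text
[0.58277895 0.14509651 0.09821661] [ 9.97544933e-01 -7.00292147e-02  1.21670088e-04  2.49417730e-05] [0.0356416  0.00348174 0.01802314] 0.01556492375500674 [ 0.51138367 -0.10775241 -5.13026644]
top dish_mid 0.88 [0.2936 0.4349 0.0087]
top lid_bar 0.96 [0.5834 0.1476 0.1198]
side dish_mid 0.87 [0.5805 0.1447 0.0132]
side dish_mid 0.6 [0.2982 0.4331 0.0088]
side lid_bar 0.64 [0.5819 0.146  0.1158]
yaw -0.1401731603817619
jar_a 0.95 [ 0.657 -0.142 -0.001]
jar_a 0.83 [ 0.442 -0.146 -0.003]
jar_a 0.65 [ 0.568 -0.142  0.003]
pot_lid 0.87 [ 0.41  -0.345  0.004]
[0.58271608 0.14508248 0.09807164]
```

View pics/c6.png

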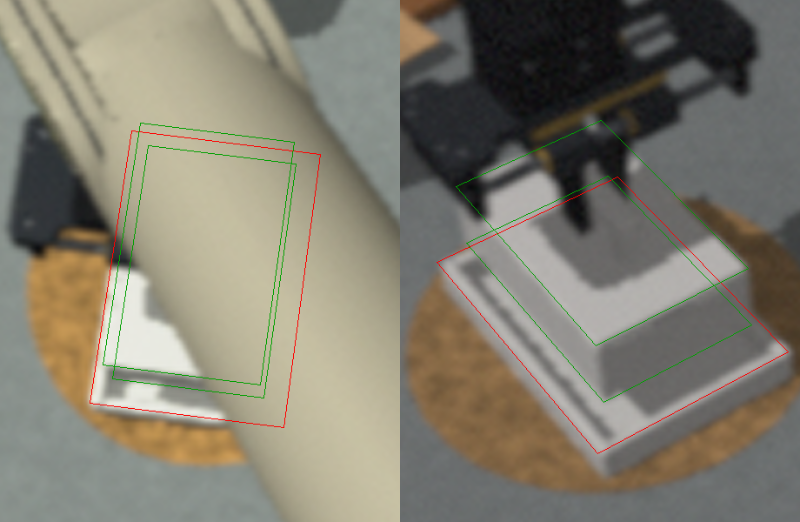

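The lid sits level and centred over the dish, its lower edge about 0.0437 m up (a gap of about 2 cm). The jars and pot lid have not moved. Handing in.

```bash
python3 -c "
from bench import r
print(r.close_job())"
```

```text
the job is handed in; nothing more can be done
None
```

The job is handed in at about 16 s: the dish was slid to the middle of the mat, and the lid is still held level, centred and lined up about 2 cm above its rim; the jars and pot lid did not move, and no verdict was shown.

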